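# Charge the spring of a wire pay-off to its set tension

### The job

The spring pay-off for the coil winder is let down: swing its black-knobbed let-down lever all the way over to the left so that the pawl drops onto the ratchet wheel, then wind the steel wing key clockwise in repeated part turns, letting the pawl hold it each time, until the hand of the dial stands between the two prongs of the setting fork. Leave it wound there on the pawl, let go of it, and leave the ring core, the glue bottle and the cardboard box beside it where they are.

Things in the scene. Friction and masses are not known exactly. Their poses are not given: they have to be found in the camera images.
- payoff: Wire pay-off unit, fixed: grey base plate 215 x 224 mm on rubber feet, green gear case with aluminium cover (top 56 mm up), copper wire spool behind it (top 69 mm up). Origin: on the bench under the key's axis. x axis to its back (the spool's side), y to its left, z up. In this frame the lever pivots at (42, 48) mm; 80 mm dial centred at (-6, -83) mm, dial glass 68 mm up.
- wing_key (a joint): Turn of the wing key about its upright axis, rad: 0 = spring run down, grows clockwise seen from above as it is wound, to 9.9. The spring drives it back (0.03 N m at 0, 0.2 N m at 9). With the pawl on the ratchet wheel (24 teeth, 0.26 rad each) it turns only clockwise and falls back at most one tooth when let go; with the pawl held off it runs back to 0.
- key_grip (a point): Centre of the key's flat steel wings, on its axis, 91 mm above the bench. The wings: a plate 58 mm wide (along this frame's x), 9 mm thick (along y: close the fingers along y), from 76 to 106 mm above the bench; below them a 12 mm stem, and at 57 to 64 mm the ratchet wheel, 54 mm across. The frame turns with the key.
- letdown_lever (a joint): Swing of the let-down lever, rad: near 0 = let down (it points to the unit's back, its cam holds the pawl off the ratchet wheel); grows anticlockwise seen from above to the stop at 1.65 (points to the unit's left, pawl free to drop onto the wheel). It stays where it is left and takes about 2 N at the knob.
- lever_knob (a point): Middle of the upright black knob at the end of the let-down lever, 48 mm from the lever's pivot, 87 mm above the bench; the knob is round, 17 mm thick at the widest, from 70 to 98 mm above the bench, the arm under it at 64 to 70 mm.
- dial_hand (a joint): Angle of the black dial hand, rad, clockwise seen from above from the start of the scale; always one third of the turn of the wing key.
- setting_fork (a joint): Angle of the middle of the setting fork (two dark steel prongs 0.40 rad apart, under the dial glass), rad, on the same scale and zero as dial_hand. It differs from day to day (1.7 to 2.3) and is not to be altered: the hand has to stand between its prongs.
- dial_tip (a point): Tip of the dial hand, 31 mm from the dial's centre.
- fork_mid (a point): Point midway between the tips of the two prongs of the setting fork, 31 mm from the dial's centre.
- ring_core_1: Dark grey ring core, 68 mm across, 22 mm high, lying flat on the bench left of the unit; origin under its centre. A bystander.
- glue_bottle: Small white bottle, 31 mm thick, 60 mm high, standing on the bench right of the unit; origin under its centre. A bystander.
- kraft_box: Brown cardboard box, 155 x 64 x 47 mm, lying on the bench behind the unit; origin under its centre. A bystander.

How it is judged:
At the end, for the whole second after the job is handed in: The tip of the dial hand is within 5.9 mm of the point midway between the tips of the setting fork's prongs (between the prongs), the let-down lever stands at its left stop (above 1.4 rad), and the key is at rest, held by the pawl (distance between dial_tip and fork_mid below 0.0059 m and value of joint letdown_lever above 1.4 rad and velocity of joint wing_key between -0.05 and 0.05 rad/s); the robot touches nothing.
It fails at once if the ring core, the glue bottle or the cardboard box is pushed more than 30 mm from its place, or the bottle is knocked over (distance of any of ring_core_1, glue_bottle, kraft_box from where it was at the start of the episode above 0.03 m or angle between glue_bottle's own z axis and vertical above 0.5 rad).
It also fails if it takes over 72 s, if anything falls off the work surface, if the arm or the gripper's body presses on something with over 40 N, if the wrist force passes 120 N, or if a joint passes its speed limit or range.

### The arm

A 7-joint arm with a two-finger parallel gripper is mounted at the origin on a cart in front of the work surface, level with it; the furniture and walls round the work are solid. World frame = base frame: x ahead of the robot, y to its left, z up, the work surface at z = 0. Lengths are in m, angles in rad, forces in N, time in s.
With the tool pointing down it reaches from about 0.35 to 0.9 m from the base axis. Payload 7.2 kg.
Tool frame: the origin (TCP) lies midway between the tips of the shut fingers; the grasp point (between the pads) lies 19 mm behind it; z points along the fingers, y is the direction in which the jaws open and shut (so a half turn about z gives the same grasp; the last joint's range is limited). The gripper opens to 88 mm and grips with 3 to 60 N. Pads are 20 mm wide; open, the fingers measure 115 mm over their backs; the gripper's body (75 mm by 178 mm) begins 61 mm behind the grasp point.
Start: joints at [1.093, 0.411, -0.013, 1.596, 0.006, 1.134, -0.082], TCP at [0.249, -0.573, 0.223] pointing down, gripper open.
Joint ranges: [-2.95, 2.95], [-0.29, 1.99], [-1.47, 1.44], [0.14, 2.54], [-1.03, 4.17], [0.13, 1.85], [-2.86, 2.86]. Speed limits (rad/s): [2.39, 2.39, 3.01, 3.01, 3.14, 3.14, 3.14].

### API

Orientations are given as a unit quaternion [x, y, z, w].
In Python, from rig import r, read_camera, camera_info, spotter gives the robot as it stands.
- The arm moves only by the tool send_rows, never from a script. Its arguments are lists of equal length, an entry for each row: "hand": the finger opening in mm, from 0 to 87.8; "linear": the shift along the tool's x, y, z in mm, a list of three; "turn": the turn about the tool's z in degrees. In form: {"hand": [hand, ...], "linear": [[x, y, z], ...], "turn": [turn, ...]}. A call has 1 to 20 rows; each row shifts and turns the commanded pose from where the row before left it, along the tool's axes as they then stand; what a row does not reach is not made up. A row lasts 1/10 s, in which the tool goes at most 50 mm and 8.59 degrees, less where a joint would pass 70% of its speed; a pose out of reach is approached as far as the arm can. A call with a gripper value outside its range is refused whole. The fingers move at their own pace and stop on an object; "squeeze" is the grip in N (left out, the last holds). Time passes only in rows, so rows that do not move let the fingers close. It gives the time, the measured TCP pose, the force and the opening at its end, in the units of the state.
- r.read_state(): the state, without advancing time (a new reading comes with each control period).
- read_camera(name): name is "scene" or "top" or "wrist"; returns the picture (420x560x3 uint8, blue, green, red); there is no depth.
- camera_info(name): a dict with "fx", "fy", "cx", "cy" (pixels), "T" (4x4, takes a point from camera to world coordinates). Camera axes: x right, y up, looking along -z (the intrinsics and any distortion apply to the point x, -y, -z); pixel columns grow to the right and rows downward; lengths in m; the calibration is good to about 2 mm. The wrist camera is an equidistant fisheye: a pixel r from the principal point sees the ray r / f radians off the axis. A picture is of the moment at which its call begins: read the wrist's pose just before it. camera_info takes no time and is no camera call; for the wrist camera it gives the pose at the moment of the call.
- r.finish_job(): hands the job in, once; it reports no verdict.
Trained networks look in the newest picture that a camera, given by its name, has taken for a name from the list of things; names that differ only in an ending like _2 or _b are one class to them, and where a whole thing is asked for, a point or a joint stands for the part that bears it (a point fixed in the world has none). Each returns a list of dicts, best first, with "p" (0 to 1); they miss things now and then, are a little off and sometimes report something else, mostly with a low value. They report only what shows in the picture. A call takes as long as a camera call.
- spotter.regions_of(camera, target): "pixels" (420x560 bool, what is visible of it) and "box" ([centre column, centre row, width, height] in pixels, round what is visible of it).
The state is a dict: "clock": time; "q": joint angles; "qd": joint speeds; "joint_efforts": joint torques, N m; "tcp_pos": TCP position; "tool_rot": TCP orientation; "force": force on the tool from outside, world axes, zero at the start; "wrist_torque": the same for the moment, N m; "gripper_width": finger opening in m.
Only numpy, scipy, OpenCV 4.12 (cv2) and the standard library are available. Lean on these libraries where they do the work, as an engineer would, in place of code of your own. Each camera call takes 0.05 s, during which the arm holds its last target. There are 200 camera calls.

## Working session

There is one attempt and no reset: what is moved stays moved. The work goes in short steps, Python scripts to look and compute and a tool call to move; the robot and the scene stay as the last step left them, time stands still between calls to the robot, and variables do not carry over. Pictures are saved under pics/ and viewed, about 8 in all and at most 12, crops included, and the job is handed in when it is done.

Besides the shell and the picture viewer there is one more tool, called after "Request:" as name(argument=value, ...), one argument or row to a line, values as JSON. send_rows: Moves the arm, as the interface text tells. Its arguments: {"type":"object","properties":{"hand":{"type":"array","items":{"type":"number"}},"linear":{"type":"array","items":{"type":"array","items":{"type":"number"}}},"turn":{"type":"array","items":{"type":"number"}},"squeeze":{"type":"number"}},"required":["hand","linear","turn"]}

```bash
ls; mkdir -p pics
python3 - <<'E'
from rig import r, read_camera, camera_info, spotter
import cv2, numpy as np
for n in ["top","scene"]:
    im=read_camera(n); cv2.imwrite(f"pics/{n}0.png",im)
    i=camera_info(n); print(n,{k:np.round(v,3).tolist() for k,v in i.items()})
    if n=="top":
        for t in ["payoff","wing_key","letdown_lever","lever_knob","dial_hand","setting_fork","ring_core_1","glue_bottle","kraft_box"]:
            d=spotter.regions_of(n,t)
            print(t,[(round(x["p"],2),np.round(x["box"]).tolist()) for x in d[:2]])
s=r.read_state(); print(s)
E
```

```text
pics
top {'fx': 395.455, 'fy': 395.455, 'cx': 281.14, 'cy': 214.832, 'T': [[0.014, 0.994, -0.108, 0.519], [-1.0, 0.011, -0.029, -0.165], [-0.028, 0.109, 0.994, 0.945], [0.0, 0.0, 0.0, 1.0]]}
payoff []
wing_key [(0.95, [284.0, 252.0, 22.0, 22.0])]
letdown_lever [(0.72, [274.0, 215.0, 12.0, 29.0])]
lever_knob [(0.6, [274.0, 216.0, 15.0, 30.0])]
dial_hand []
setting_fork []
ring_core_1 [(0.76, [172.0, 265.0, 30.0, 31.0])]
glue_bottle [(0.44, [407.0, 242.0, 19.0, 13.0])]
kraft_box []
scene {'fx': 391.418, 'fy': 391.418, 'cx': 282.224, 'cy': 206.104, 'T': [[0.391, 0.415, -0.822, -0.157], [-0.92, 0.151, -0.361, -0.494], [-0.025, 0.897, 0.441, 0.502], [0.0, 0.0, 0.0, 1.0]]}
{'clock': 0.55, 'q': array([ 1.09279253,  0.41110079, -0.01269521,  1.5962553 ,  0.00560288,
        1.13430533, -0.08221011]), 'qd': array([ 0.00143692, -0.00168288, -0.00300215, -0.00133244,  0.00071254,
        0.00199815, -0.00091351]), 'joint_efforts': array([-1.74659094e-04, -5.87340939e+01,  6.40672389e-01, -2.91222703e+01,
       -5.37071913e-02,  1.07076264e-02,  3.72085492e-05]), 'tcp_pos': array([ 0.24899086, -0.57322984,  0.22263034]), 'tool_rot': array([ 9.79081322e-01,  2.03469319e-01, -6.79035632e-06, -1.53221185e-05]), 'force': array([ 0.93439179,  0.58904819, -0.34151331]), 'wrist_torque': array([-0.00966012, -0.04575948, -0.06532334]), 'gripper_width': 0.08780827187927502}
```

View pics/top0.png

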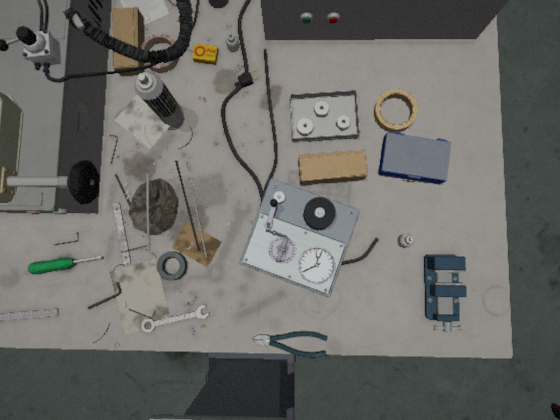

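```bash
cat > h.py <<'E'
from rig import r, read_camera, camera_info, spotter
import cv2, numpy as np
from scipy.spatial.transform import Rotation as R
def ray(i,u,v,fish=False):
    x,y=(u-i["cx"])/i["fx"],(v-i["cy"])/i["fy"]
    if fish:
        th=np.hypot(x,y); s=np.sin(th)/max(th,1e-9); d=np.array([x*s,-y*s,-np.cos(th)])
    else: d=np.array([x,-y,-1.])
    T=np.array(i["T"]); return T[:3,3],T[:3,:3]@d
def at(i,u,v,z,fish=False):
    o,d=ray(i,u,v,fish); return o+d*(z-o[2])/d[2]
def proj(i,p,fish=False):
    T=np.array(i["T"]); c=T[:3,:3].T@(np.array(p)-T[:3,3]); x,y,z=c[0],-c[1],-c[2]
    if fish:
        rr=np.hypot(x,y); k=np.arctan2(rr,z)/max(rr,1e-9)
    else: k=1/z
    return np.array([i["cx"]+i["fx"]*x*k,i["cy"]+i["fy"]*y*k])
E
python3 - <<'E'
from h import *
i=camera_info("top"); im=cv2.imread("pics/top0.png")
c=cv2.resize(im[170:305,230:370],None,fx=5,fy=4.4,interpolation=cv2.INTER_CUBIC); cv2.imwrite("pics/c0.png",c)
print("key",at(i,283,250,.091),"dial",at(i,317,265,.068),"knob",at(i,274,203,.087))
s=cv2.imread("pics/scene0.png"); j=camera_info("scene")
print(proj(j,at(i,283,250,.091)))
print("ring",at(i,172,265,.02),"bottle",at(i,405,240,.05),"box",at(i,333,167,.047))
E
```

```text
key [ 0.53629557 -0.14486185  0.091     ] dial [ 0.50495902 -0.21946481  0.068     ] knob [ 0.63874682 -0.12362569  0.087     ]
[264.37290639 218.7999778 ]
ring [0.49919324 0.11607561 0.02      ] bottle [ 0.56320571 -0.41729157  0.05      ] box [ 0.72957816 -0.25663245  0.047     ]
```

View pics/c0.png

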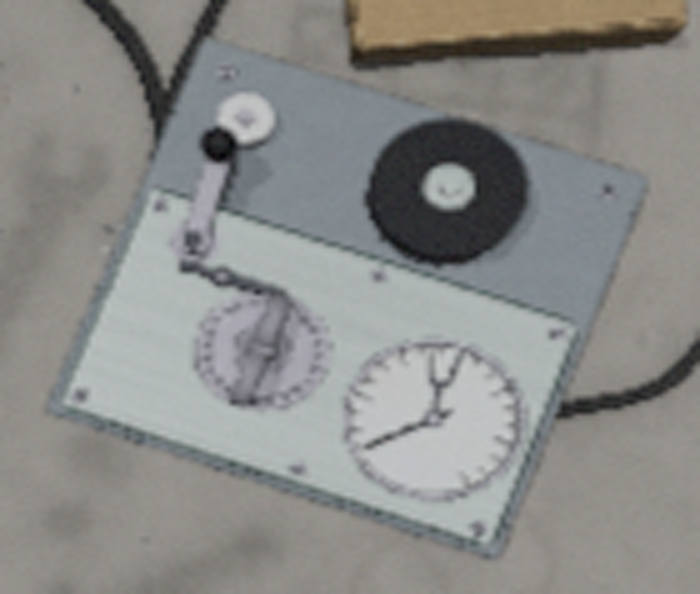

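The top view shows the unit turned about -18.6° in yaw. The knob is at px (274,203), the key at (283,250) and the dial at (317,264). The hand points lower left, and the fork is at about clock 12 to 1, so the hand needs about 2.2 rad, or roughly 382° of key. I'm moving above the knob.

Request:
send_rows(
  hand=[87,87,87,87,87,87,87,87,87,87,87,87,87,87,40,40,40,40,40],
  linear=[
    [38.3,-18.3,0],
    [38.3,-18.3,0],
    [38.3,-18.3,0],
    [38.3,-18.3,0],
    [38.3,-18.3,0],
    [38.3,-18.3,0],
    [38.3,-18.3,0],
    [38.3,-18.3,0],
    [38.3,-18.3,0],
    [38.3,-18.3,0],
    [38.3,-18.3,0],
    [38.3,-18.3,0],
    [38.3,-18.3,0],
    [38.3,-18.3,0],
    [0,0,0],
    [0,0,0],
    [0,0,0],
    [0,0,0],
    [0,0,0],
  ],
  turn=[0,0,0,0,0,0,0,0,0,0,0,0,0,0,7.3,7.3,7.3,7.3,7.3],
)

```text
clock: 2.45
tcp_pos: [0.6388, -0.1246, 0.2226]
tool_rot: [0.993, -0.116, 0.0, 0.0]
force: [0.4, -0.1, -0.0]
gripper_width: 0.0505
```

```bash
cat >> h.py <<'E'
def st():
    s=r.read_state(); M=R.from_quat(s["tool_rot"]).as_matrix()
    print("t",round(s["clock"],2),"tcp",np.round(s["tcp_pos"],4),"xang",round(np.degrees(np.arctan2(M[1,0],M[0,0])),1),"tilt",np.round(M[:2,2],3),"q7",round(s["q"][6],2),"F",np.round(s["force"],1),"w",round(s["gripper_width"],4))
    return s,M
def togo(M,p,t): print("tool mm",np.round(1000*M.T@(np.array(t)-p),1))
E
python3 - <<'E'
from h import *
s,M=st(); im=read_camera("wrist"); i=camera_info("wrist"); cv2.imwrite("pics/w1.png",im)
print(i["fx"],i["cx"],i["cy"])
for t,z in [("lever_knob",.087),("wing_key",.091)]:
    for d in spotter.regions_of("wrist",t)[:1]:
        b=d["box"]; print(t,round(d["p"],2),np.round(b),at(i,b[0],b[1],z,True))
for p in [(.6387,-.1236,.087),(.536,-.145,.091),(.591,-.113,.07),(.505,-.2195,.068)]: print(proj(i,p,True))
E
```

```text
t 2.45 tcp [ 0.6388 -0.1246  0.2226] xang -13.3 tilt [ 0. -0.] q7 -1.72 F [ 0.4 -0.1 -0. ] w 0.0505
325.19226210127806 274.77565926060015 208.87600805724074
lever_knob 0.92 [273. 216.  16.  63.] [ 0.62290769 -0.11841471  0.087     ]
wing_key 0.75 [307. 285.  39.  59.] [ 0.54462028 -0.13502199  0.091     ]
[274.24990421 199.69643416]
[317.78922415 289.40657182]
[275.25213085 241.36691054]
[382.58040384 286.24704356]
```

View pics/w1.png

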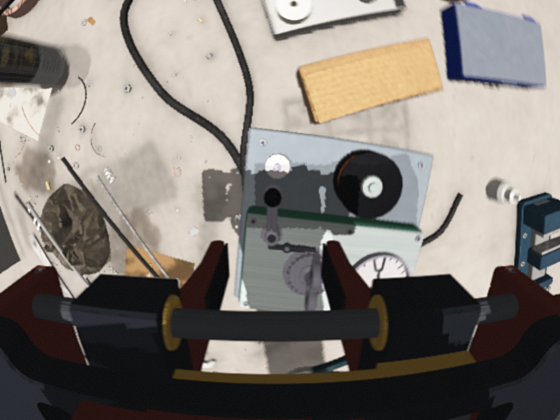

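The knob is at (273,197) in the wrist view, within 3 px of the prediction. I'm descending astride the knob, narrowing the jaws and swinging the first half of the arc.

Request:
send_rows(
  hand=[34,34,34,34,34,34,23,23,23,23,23,23,23,23,23,23],
  linear=[
    [0,0,0],
    [0,0,0],
    [0.5,-1,36.5],
    [0.5,-1,36.5],
    [0,0,36.5],
    [0,0,36.5],
    [0,0,0],
    [0,0,0],
    [0,0,0],
    [-0.5,-6.7,0],
    [-0.5,-6.7,0],
    [-0.5,-6.7,0],
    [-0.5,-6.7,0],
    [-0.5,-6.7,0],
    [-0.5,-6.7,0],
    [0,0,0],
  ],
  turn=[0,0,0,0,0,0,0,0,0,-8,-8,-8,-8,-8,-8,0],
  squeeze=10,
)

```text
clock: 4.2
tcp_pos: [0.6341, -0.0841, 0.0793]
tool_rot: [0.953, 0.302, 0.002, 0.001]
force: [0.1, -0.2, -0.6]
gripper_width: 0.0229
```

Run:
```python
from h import *
s,M=st(); im=read_camera("wrist"); cv2.imwrite("pics/w2.png",im[60:330,120:480])
c=np.array([.592,-.111]); d=s["tcp_pos"][:2]-c; print(np.hypot(*d)*1000, np.degrees(np.arctan2(d[1],d[0])))
```

```text
t 4.2 tcp [ 0.6341 -0.0841  0.0793] xang 35.1 tilt [ 0.004 -0.   ] q7 -1.08 F [ 0.1 -0.2 -0.6] w 0.0229
49.91717897231564 32.56198609466089
```

View pics/w2.png

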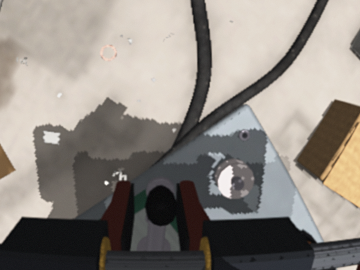

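The knob is between the fingers, at px (160,205) in the crop, and following. I'm finishing the arc.

Request:
send_rows(
  hand=[23,23,23,23,23,23,23],
  linear=[
    [-0.5,-6.7,0],
    [-0.5,-6.7,0],
    [-0.5,-6.7,0],
    [-0.5,-6.7,0],
    [-0.5,-6.7,0],
    [0,-3.3,0],
    [0,0,0],
  ],
  turn=[-8,-8,-8,-8,-8,-4,0],
)

```text
clock: 4.95
tcp_pos: [0.6035, -0.0652, 0.0781]
tool_rot: [0.773, 0.635, 0.001, 0.001]
force: [2.4, 0.1, 0.7]
gripper_width: 0.0231
```

Run:
```python
from h import *
s,M=st()
c=np.array([.592,-.111]); d=s["tcp_pos"][:2]-c; print(np.hypot(*d)*1000, np.degrees(np.arctan2(d[1],d[0])))
```

```text
t 4.95 tcp [ 0.6035 -0.0652  0.0781] xang 78.8 tilt [ 0.003 -0.   ] q7 -0.46 F [2.4 0.1 0.7] w 0.0231
47.19037508899488 75.83361366113012
```

Request:
send_rows(
  hand=[23,23,23],
  linear=[
    [0,-1.5,0],
    [0,-1.5,0],
    [0,0,0],
  ],
  turn=[-2,-2,0],
)

```text
clock: 5.25
tcp_pos: [0.603, -0.0658, 0.0781]
tool_rot: [0.75, 0.661, 0.002, 0.003]
force: [10.8, -2.1, -1.0]
gripper_width: 0.023
```

Request:
send_rows(
  hand=[34,34,40,40,40,40,40,40,40,40,40,40,40,40,40,40,40,40],
  linear=[
    [0,1.5,0],
    [0,0.5,0],
    [0,0,-40],
    [0,0,-40],
    [0,0,-40],
    [-29,-18.9,0],
    [-29,-18.9,0],
    [-29,-18.9,0],
    [0,0,0],
    [0,0,0],
    [0,0,0],
    [0,0,0],
    [0,0,0],
    [0,0,0],
    [0,0,0],
    [0,0,0],
    [0,0,0],
    [0,0,0],
  ],
  turn=[0,0,0,0,0,0,0,0,-8,-8,-8,-8,-8,-8,-8,-8,-8,-6.6],
)

```text
clock: 7.05
tcp_pos: [0.5335, -0.1439, 0.1963]
tool_rot: [0.158, 0.987, -0.0, -0.001]
force: [0.4, 0.2, 0.0]
gripper_width: 0.0399
```

Run:
```python
from h import *
s,M=st(); im=read_camera("wrist"); i=camera_info("wrist"); 
p=[(.536,-.145,.106),(.536+.0275,-.145-.0093,.106),(.536-.0275,-.145+.0093,.106)]
print([np.round(proj(i,q,True)) for q in p])
for d in spotter.regions_of("wrist","wing_key")[:1]:
    b=d["box"]; print(round(d["p"],2),np.round(b),at(i,b[0],b[1],.091,True))
cv2.imwrite("pics/w3.png",cv2.resize(im[110:330,150:450],None,fx=2.6,fy=2.6,interpolation=cv2.INTER_CUBIC))
```

```text
t 7.05 tcp [ 0.5335 -0.1439  0.1963] xang 161.8 tilt [-0.002  0.   ] q7 1.1 F [0.4 0.2 0. ] w 0.0399
[array([274., 216.]), array([273., 249.]), array([274., 181.])]
0.96 [279. 213.  54.  66.] [ 0.53926467 -0.14184631  0.091     ]
```

View pics/w3.png

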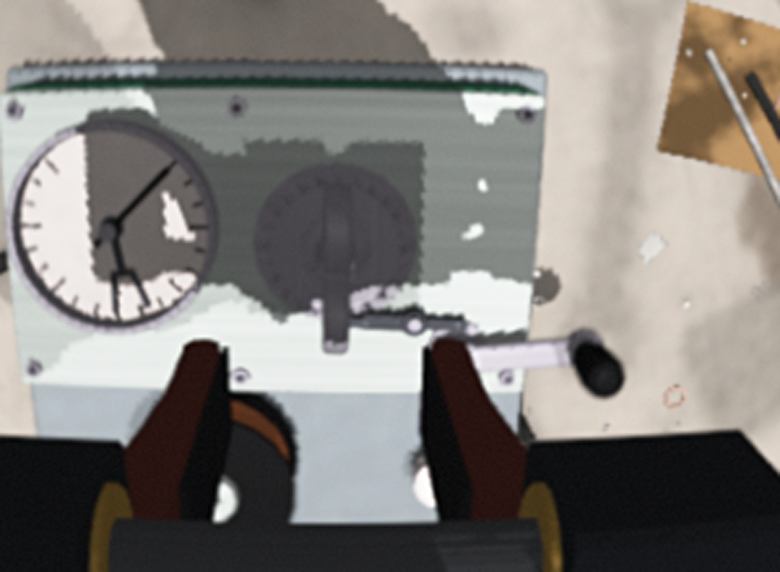

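The lever now points to the unit's left, with the knob at crop (600,370). The key's wings run upright at crop x=337, about 4 mm off my estimate, so I'm computing its position properly.

Run:
```python
from h import *
i=camera_info("wrist"); s,M=st(); j=camera_info("top")
f=lambda u,v,z:at(i,150+u/2.6,110+v/2.6,z,True)
k1=f(336.5,241,.0605); k2=(f(337,177,.106)+f(337,348,.106))/2
k3=at(j,230+263/5,170+350/4.4,.1); k4=at(j,230+262/5,170+350/4.4,.0605)
print(k1,k2,k3,k4)
c=f(111,230,.066); A=lambda p:np.degrees(np.arctan2(*(p-c)[[1,0]]))
print("dial",c,[ (A(f(u,v,.066)),1000*np.hypot(*(f(u,v,.066)-c)[:2])) for u,v in [(175,162),(118,318),(148,305)]])
print("wing dir",np.degrees(np.arctan2(*(f(337,348,.106)-f(337,177,.106))[[1,0]])))
for k in (k1,k2): togo(M,s["tcp_pos"],[k[0],k[1],.077])
```

```text
t 7.15 tcp [ 0.5336 -0.144   0.1962] xang 161.6 tilt [-0.002  0.   ] q7 1.09 F [-0.3 -0.  -0.4] w 0.04
[ 0.53849553 -0.14036659  0.0605    ] [ 0.53438058 -0.13947007  0.106     ] [ 0.53706867 -0.14420517  0.1       ] [ 0.53789627 -0.14280234  0.0605    ]
dial [ 0.5073311  -0.21628511  0.066     ] [(np.float64(116.40048858588126), np.float64(34.949607799020754)), (np.float64(-17.93177774411638), np.float64(33.89605977667626)), (np.float64(4.694020245482297), np.float64(31.122647306415473))]
wing dir -18.114584714784275
tool mm [ -3.7   5.  119.2]
tool mm [  0.5   4.5 119.2]
```

Request:
send_rows(
  hand=[40,40,40,40,40,0,0,0,0,0,0],
  linear=[
    [-2,3.3,0],
    [0,0,40],
    [0,0,40],
    [0,0,38],
    [0,0,0],
    [0,0,0],
    [0,0,0],
    [0,0,0],
    [0,0,0],
    [0,0,0],
    [0,0,0],
  ],
  turn=[0,0,0,0,0,0,0,0,0,0,0],
  squeeze=20,
)

```text
clock: 8.25
tcp_pos: [0.5383, -0.1417, 0.0801]
tool_rot: [0.16, 0.987, -0.0, 0.001]
force: [-0.5, 0.9, 7.4]
gripper_width: 0.0111
```

Run:
```python
from h import *
s,M=st(); print("F tool",np.round(M.T@s["force"],1),"T",np.round(M.T@s["wrist_torque"],2))
```

```text
t 8.25 tcp [ 0.5383 -0.1417  0.0801] xang 161.6 tilt [ 0.002 -0.001] q7 0.97 F [-0.5  0.9  7.4] w 0.0111
F tool [ 0.7  0.7 -7.4] T [-0.06  0.07  0.05]
```

Request:
send_rows(
  hand=[0,0,0,0],
  linear=[
    [0,0,-1],
    [0,0,0],
    [0,0,0],
    [0,0,0],
  ],
  turn=[0,0,0,0],
  squeeze=40,
)

```text
clock: 8.65
tcp_pos: [0.5382, -0.1417, 0.0801]
tool_rot: [0.16, 0.987, -0.0, 0.001]
force: [3.1, -1.4, 2.2]
gripper_width: 0.0109
```

Run:
```python
from h import *
s,M=st(); print("F tool",np.round(M.T@s["force"],1),"T",np.round(M.T@s["wrist_torque"],2))
```

```text
t 8.65 tcp [ 0.5382 -0.1417  0.0801] xang 161.6 tilt [ 0.002 -0.   ] q7 0.97 F [ 3.1 -1.4  2.2] w 0.0109
F tool [-3.4 -0.4 -2.2] T [-0.25 -0.83  0.  ]
```

Request:
send_rows(
  hand=[0,0,0,0,0,0,0,0],
  linear=[
    [0,0,0],
    [0,0,0],
    [0,0,0],
    [0,0,0],
    [0,0,0],
    [0,0,0],
    [0,0,0],
    [0,0,0],
  ],
  turn=[6,6,6,6,6,6,6,0],
)

```text
clock: 9.45
tcp_pos: [0.5388, -0.1409, 0.0802]
tool_rot: [0.504, 0.864, 0.001, 0.001]
force: [5.6, 1.2, -0.0]
gripper_width: 0.0109
```

Run:
```python
from h import *
s,M=st(); print("F tool",np.round(M.T@s["force"],1),"T",np.round(M.T@s["wrist_torque"],2))
```

```text
t 9.45 tcp [ 0.5388 -0.1409  0.0802] xang 119.4 tilt [0.003 0.   ] q7 0.34 F [ 5.6  1.2 -0. ] w 0.0109
F tool [-1.7  5.5  0.1] T [-1.19 -0.57 -0.1 ]
```

Request:
send_rows(
  hand=[0,0,0,0,0,0,0,0,0,0,0,0,0,0,0,0,0,0,0,0],
  linear=[
    [0,1,0],
    [0,0,0],
    [0,0,0],
    [0,0,0],
    [0,0,0],
    [0,0,0],
    [0,0,0],
    [0,0,0],
    [0,0,0],
    [0,0,0],
    [0,0,0],
    [0,0,0],
    [0,0,0],
    [0,0,0],
    [0,0,0],
    [0,0,0],
    [0,0,0],
    [0,0,0],
    [0,0,0],
    [0,0,0],
  ],
  turn=[8,8,8,8,8,8,8,8,8,8,8,8,8,8,8,8,8,8,6,0],
)

```text
clock: 11.45
tcp_pos: [0.5406, -0.1428, 0.0802]
tool_rot: [0.964, -0.264, 0.003, 0.001]
force: [8.2, -6.0, -3.7]
gripper_width: 0.011
```

Run:
```python
from h import *
s,M=st(); print("F tool",np.round(M.T@s["force"],1),"T",np.round(M.T@s["wrist_torque"],2))
im=read_camera("top"); cv2.imwrite("pics/t4.png",cv2.resize(im[190:300,230:370],None,fx=5,fy=5,interpolation=cv2.INTER_CUBIC))
```

```text
t 11.45 tcp [ 0.5406 -0.1428  0.0802] xang -30.7 tilt [ 0.005 -0.003] q7 -1.91 F [ 8.2 -6.  -3.7] w 0.011
F tool [10.1  1.   3.8] T [-0.09  2.34 -0.1 ]
```

View pics/t4.png

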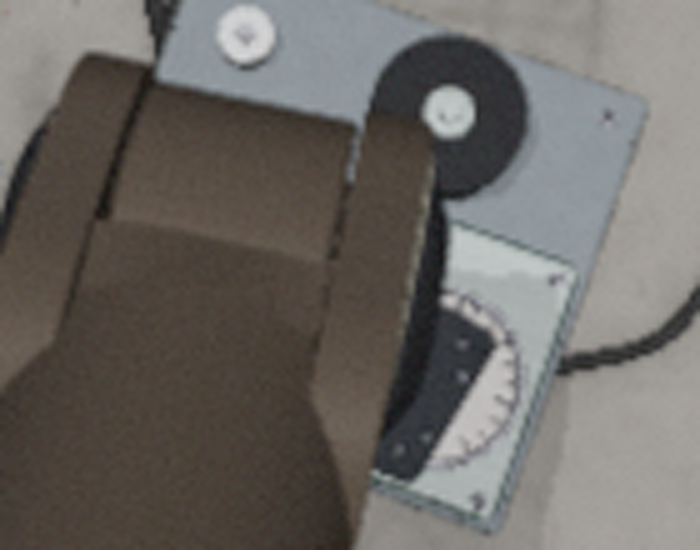

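The dial is half hidden by the arm in this view. The turn reads 192° on the tool. I'm releasing, lifting, turning back and looking from the wrist.

Request:
send_rows(
  hand=[10,16,30,40,40,40,40],
  linear=[
    [0,0,0],
    [0,0,0],
    [0,0,0],
    [0,0,-30],
    [0,0,-40],
    [0,0,-46],
    [0,0,0],
  ],
  turn=[0,0,0,0,0,0,0],
)

```text
clock: 12.2
tcp_pos: [0.5406, -0.1414, 0.2013]
tool_rot: [0.965, -0.262, 0.004, -0.001]
force: [-0.2, 0.1, 0.0]
gripper_width: 0.0401
```

Request:
send_rows(
  hand=[40,40,40,40,40,40,40,40,40,40,40,40,40,40,40,40,40,40,40,40],
  linear=[
    [0,0,0],
    [0,0,0],
    [0,0,0],
    [0,0,0],
    [0,0,0],
    [0,0,0],
    [0,0,0],
    [0,0,0],
    [0,0,0],
    [0,0,0],
    [0,0,0],
    [0,0,0],
    [0,0,0],
    [0,0,0],
    [0,0,0],
    [0,0,0],
    [0,0,0],
    [0,0,0],
    [0,0,0],
    [0,0,0],
  ],
  turn=[-8.5,-8.5,-8.5,-8.5,-8.5,-8.5,-8.5,-8.5,-8.5,-8.5,-8.5,-8.5,-8.5,-8.5,-8.5,-8.5,-8.5,-8.5,-8.5,-8.5],
)

```text
clock: 14.2
tcp_pos: [0.5371, -0.1406, 0.1946]
tool_rot: [0.342, 0.94, -0.0, -0.001]
force: [-0.5, 0.5, -0.3]
gripper_width: 0.0402
```

Run:
```python
from h import *
s,M=st(); im=read_camera("wrist"); i=camera_info("wrist"); 
np.save("w5.npy",np.array(i["T"]))
cv2.imwrite("pics/w5.png",cv2.resize(im[110:330,150:450],None,fx=2.6,fy=2.6,interpolation=cv2.INTER_CUBIC))
```

```text
t 14.2 tcp [ 0.5371 -0.1406  0.1946] xang 140.0 tilt [-0.002  0.001] q7 0.86 F [-0.5  0.5 -0.3] w 0.0402
```

View pics/w5.png

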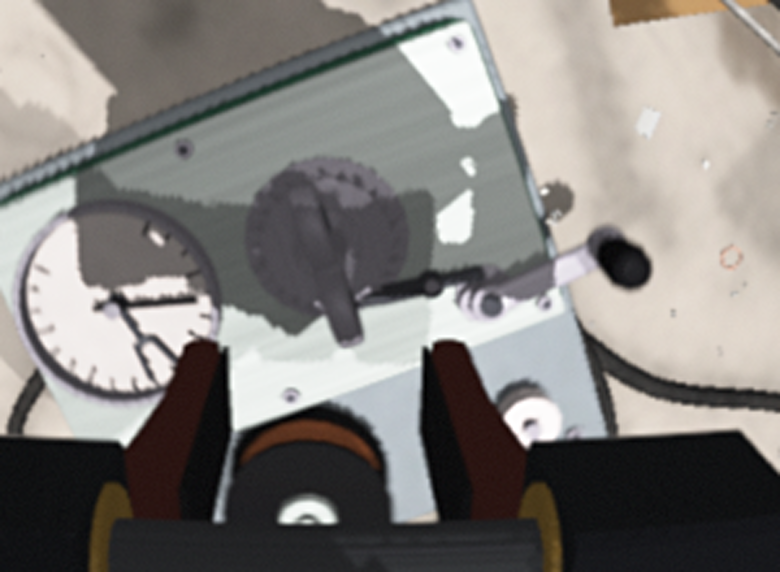

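The pawl holds. The hand is at crop (195,298) about (111,308), and the prong tips are at about (150,385) and (185,362). The wings are tilted about 19° from the tool's x axis.

Run:
```python
from h import *
i=camera_info("wrist"); s,M=st()
f=lambda u,v,z:at(i,150+u/2.6,110+v/2.6,z,True)
c=f(111,308,.066); A=lambda p,c=c:np.degrees(np.arctan2(*(p-c)[[1,0]]))
print([ (A(f(u,v,.066)),1000*np.hypot(*(f(u,v,.066)-c)[:2])) for u,v in [(195,298),(150,385),(182,358)]])
a,b=f(297,180,.106),f(349,335,.106); print("wing",A(a,b),(a+b)/2,1000*np.hypot(*(a-b)[:2])); k=f(327,237,.0605); print("wheel",k)
togo(M,s["tcp_pos"],[*((a+b)/2)[:2],.079]); togo(M,s["tcp_pos"],[k[0],k[1],.079])
```

```text
t 14.25 tcp [ 0.5371 -0.1407  0.1946] xang 140.5 tilt [-0.002  0.001] q7 0.87 F [ 0.2 -0.6 -0.6] w 0.0399
[(np.float64(57.880590448487894), np.float64(32.31561381489153)), (np.float64(-17.144781625154923), np.float64(33.52944643592402)), (np.float64(13.373997252117638), np.float64(32.491363255519474))]
wing 158.36798827266216 [ 0.53485884 -0.13841315  0.106     ] 52.19810335459542
wheel [ 0.5390177  -0.14043918  0.0605    ]
tool mm [  2.9   0.5 115.6]
tool mm [ -1.6   1.5 115.6]
```

Request:
send_rows(
  hand=[40,40,40,40,40,40,40,0,0,0,0,0,0,0,0,0,0],
  linear=[
    [0,0,0],
    [0,0,0],
    [0,0,0],
    [-2.5,0,0],
    [0,0,39],
    [0,0,39],
    [0,0,37],
    [0,0,0],
    [0,0,0],
    [0,0,0],
    [0,0,0],
    [0,0,0],
    [0,0,0],
    [0,0,0],
    [0,0,0],
    [0,0,0],
    [0,0,0],
  ],
  turn=[-6,-6,-6,0,0,0,0,0,0,0,0,0,0,0,0,0,0],
)

```text
clock: 15.95
tcp_pos: [0.5415, -0.1429, 0.0826]
tool_rot: [0.195, 0.981, -0.001, 0.001]
force: [-2.4, -1.5, 7.9]
gripper_width: 0.0103
```

Run:
```python
from h import *
s,M=st(); print("F tool",np.round(M.T@s["force"],1),"T",np.round(M.T@s["wrist_torque"],2))
```

```text
t 15.95 tcp [ 0.5415 -0.1429  0.0826] xang 157.5 tilt [ 0.003 -0.002] q7 1.06 F [-2.4 -1.5  7.9] w 0.0103
F tool [ 1.6 -2.3 -7.9] T [ 0.46  0.09 -0.06]
```

Request:
send_rows(
  hand=[0,0,0,0,0,0,0,0,0,0,0,0,0,0,0,0,0],
  linear=[
    [0,0,-1],
    [0,0,0],
    [0,0,0],
    [0,0,0],
    [0,0,0],
    [0,0,0],
    [0,0,0],
    [0,0,0],
    [0,0,0],
    [0,0,0],
    [0,0,0],
    [0,0,0],
    [0,0,0],
    [0,0,0],
    [0,0,0],
    [0,0,0],
    [0,0,0],
  ],
  turn=[4,8,8,8,8,8,8,8,8,8,8,8,8,8,8,8,0],
)

```text
clock: 17.65
tcp_pos: [0.538, -0.1432, 0.0825]
tool_rot: [0.958, 0.286, -0.002, -0.0]
force: [-10.3, -4.8, 8.6]
gripper_width: 0.0105
```

Run:
```python
from h import *
s,M=st(); print("F tool",np.round(M.T@s["force"],1),"T",np.round(M.T@s["wrist_torque"],2))
```

```text
t 17.65 tcp [ 0.538  -0.1432  0.0825] xang 33.2 tilt [-0.004 -0.001] q7 -0.81 F [-10.3  -4.8   8.6] w 0.0105
F tool [-11.2  -1.7  -8.6] T [ 0.55 -2.29 -0.16]
```

Request:
send_rows(
  hand=[0,0,0,0,0,0,0,0,0,0,0,0],
  linear=[
    [-2,0,0],
    [0,0,0],
    [0,0,0],
    [0,0,0],
    [0,0,0],
    [0,0,0],
    [0,0,0],
    [0,0,0],
    [0,0,0],
    [0,0,0],
    [0,0,0],
    [0,0,0],
  ],
  turn=[8,8,8,8,8,8,8,8,8,4,0,0],
)

```text
clock: 18.85
tcp_pos: [0.5381, -0.1409, 0.0825]
tool_rot: [0.932, -0.361, -0.001, -0.001]
force: [-6.2, 5.0, 8.8]
gripper_width: 0.0106
```

Run:
```python
from h import *
s,M=st(); print("F tool",np.round(M.T@s["force"],1),"T",np.round(M.T@s["wrist_torque"],2))
```

```text
t 18.85 tcp [ 0.5381 -0.1409  0.0825] xang -42.3 tilt [-0.001  0.003] q7 -1.93 F [-6.2  5.   8.8] w 0.0106
F tool [-8.   0.5 -8.8] T [-0.01 -1.65 -0.14]
```

Request:
send_rows(
  hand=[11,16,30,40,40,40,40,40,40,40,40,40],
  linear=[
    [0,0,0],
    [0,0,0],
    [0,0,0],
    [0,0,-30],
    [0,0,-45],
    [0,0,-45],
    [-25,-28,0],
    [-25,-28,0],
    [-25,-28,0],
    [-25,-28,0],
    [-12,-14,0],
    [0,0,0],
  ],
  turn=[0,0,0,0,0,0,0,0,0,0,0,0],
)

```text
clock: 20.05
tcp_pos: [0.5413, 0.0291, 0.2018]
tool_rot: [0.933, -0.359, 0.0, -0.001]
force: [-0.4, 0.2, 0.0]
gripper_width: 0.0398
```

Run:
```python
from h import *
s,M=st(); im=read_camera("top"); i=camera_info("top")
cv2.imwrite("pics/t6.png",cv2.resize(im[185:300,240:360],None,fx=5,fy=5,interpolation=cv2.INTER_CUBIC))
w=read_camera("wrist"); cv2.imwrite("pics/w6.png",w)
```

```text
t 20.05 tcp [0.5413 0.0291 0.2018] xang -42.1 tilt [0.001 0.001] q7 -2.34 F [-0.4  0.2  0. ] w 0.0398
```

View pics/t6.png

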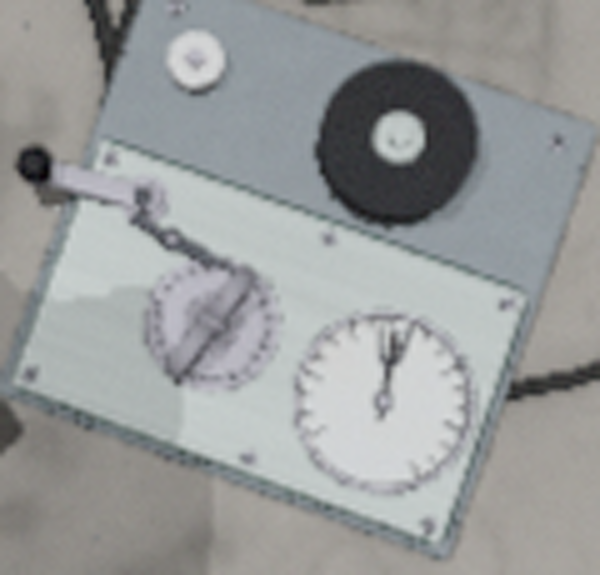

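The hand, with its tip at about (396,330), stands between the prongs, whose tips are at about (384,320) and (412,325). The lever points left. I'll zoom in once to confirm.

Run:
```python
from h import *
im=read_camera("top"); cv2.imwrite("pics/t7.png",cv2.resize(im[242:288,295:338],None,fx=13,fy=13,interpolation=cv2.INTER_CUBIC))
```

```text
(no output)
```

View pics/t7.png

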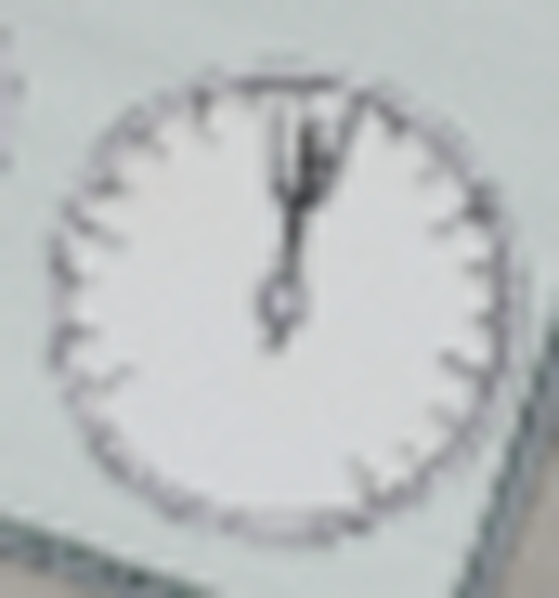

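The hand, with its tip at about (312,110), is centred between the prongs at about (278,105) and (355,105). I'm handing in.

```bash
python3 -c "
from rig import r
print(r.finish_job())"
```

```text
the job is handed in; nothing more can be done
None
```

The pay-off is wound, with the dial hand standing between the fork's prongs, and I handed the job in at about 20 s on the robot's clock.

- **Lever:** I swung it left with the jaws astride the knob. It stopped against about 11 N at the tool angle where the left stop should be. The last pictures show it pointing to the unit's left.
- **Winding:** Two strokes of about 192° and 200°. After the first, the pawl held and the key fell back about 10°. I did not measure the fall-back after the second.
- **Last checks:** In the zoomed top view, taken after letting go, the hand's tip is about midway between the prongs. The gripper was about 17 cm left of the key at 0.2 m height, touching nothing, with force near zero.
- **Less certain:** Early estimates of the remaining hand turn disagreed (about 123° from the wrist camera, 127° from the top). That is within the tolerance, and the final picture settled it.
- **Not checked:** I did not re-measure the ring core, glue bottle and box at the end. The arm passed well above bench height throughout, and nothing indicated contact with them.

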